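# Change over the seed boxes on the shop counter

### The job

Two wooden seed boxes stand on the shop counter: flip the open lid of the narrower box over so that it falls shut, and push the shut lid of the wider box up by its front lip and over past upright, so that it lies back open by itself. Only push gently with the fingers: pinch nothing, do not lift or shove the boxes, and leave everything else on the counter where it stands.

Things in the scene. Friction and masses are not known exactly. Their poses are not given: they have to be found in the camera images.
- box_large: the wider wooden seed box: 90 mm deep (its x), 140 mm wide (its y), 85 mm tall, about 1.8 kg, standing loose on the counter. Origin: centre of its underside; its x points from its front to its hinge side (away from the robot, turned up to 0.25 rad either way), z up. Lidded; side by side with the other box, left or right varies.
- lid_large (a joint): lid angle in rad of the wider box: 0 shut flat; pi/2 upright; its stop is at 1.85, where it leans back and stays by its own weight. It swings freely with a light damper: let go before upright it falls shut, beyond upright it falls open. Starts shut (0).
- lid_large_hinge (a point): middle of the hinge line of that box, at the rear top edge of its wall, 85 mm above the counter; the hinge line runs along the box's y, and the underside of the lid passes through it
- lid_large_edge (a point): on that lid: a plain board 115 mm long, 140 mm wide, 10 mm thick, 0.13 to 0.21 kg, hinged at the rear. Point: middle of the free edge, on the face that is the underside when shut. Shut, it overhangs the front wall by 25 mm, a lip to push up from below. Open, the point is 195 mm above the counter, 32 mm behind the hinge; the outer face is then 10 mm farther back
- box_small: the narrower wooden seed box: 90 mm deep (its x), 95 mm wide (its y), 85 mm tall, about 1.8 kg, standing loose on the counter. Origin: centre of its underside; its x points from its front to its hinge side (away from the robot, turned up to 0.25 rad either way), z up. Lidded; side by side with the other box, left or right varies.
- lid_small (a joint): lid angle in rad of the narrower box: 0 shut flat; pi/2 upright; its stop is at 1.85, where it leans back and stays by its own weight. It swings freely with a light damper: let go before upright it falls shut, beyond upright it falls open. Starts open (about 1.85).
- lid_small_hinge (a point): middle of the hinge line of that box, at the rear top edge of its wall, 85 mm above the counter; the hinge line runs along the box's y, and the underside of the lid passes through it
- lid_small_edge (a point): on that lid: a plain board 115 mm long, 95 mm wide, 10 mm thick, 0.13 to 0.21 kg, hinged at the rear. Point: middle of the free edge, on the face that is the underside when shut. Shut, it overhangs the front wall by 25 mm, a lip to push up from below. Open, the point is 195 mm above the counter, 32 mm behind the hinge; the outer face is then 10 mm farther back
- mug: blue enamel mug, 76 mm across, 75 mm tall, handle on one side; a bystander between the boxes. Origin: centre of its underside.
- candle_jar: closed jar, 60 mm across, 70 mm tall; a bystander between the boxes. Origin: centre of its underside.
- planter: terracotta pot, 80 mm across, 70 mm tall; a bystander on the left. Origin: centre of its underside.
- spray_bottle: capped bottle, 60 mm across, 150 mm tall; a bystander on the left. Origin: centre of its underside.
- soap_block: wrapped soap bar 50 x 80 x 30 mm; a bystander on the right. Origin: centre of its underside.
- bowl: white bowl, 120 mm across, 50 mm tall; a bystander on the right. Origin: centre of its underside.
- dust_brush: hand brush, some 200 mm long, lying across behind the boxes; a bystander. Origin: underside, near its middle.
Things that resemble listed ones, but are neither listed nor needed, are in the scene too. Leave any green, purple or turquoise look-alike of the box_small alone.

How it is judged:
By the outcome, as a careful person would: the job done as asked, in the order asked, and still so for the second after the job is handed in, with the robot touching nothing.
It also fails if it takes over 56 s, if anything falls off the work surface, if the arm or the gripper's body presses on something with over 40 N, if the wrist force passes 120 N, or if a joint passes its speed limit or range.

### The arm

A 6-joint arm with a two-finger parallel gripper is mounted at the origin on the work surface. World frame = base frame: x ahead of the robot, y to its left, z up, the work surface at z = 0. Lengths are in mm, angles in degrees, forces in N, time in s.
With the tool pointing down it reaches from about 350 to 850 mm from the base axis. Payload 8.1 kg.
Tool frame: the origin (TCP) lies midway between the tips of the shut fingers; the grasp point (between the pads) lies 19 mm behind it; z points along the fingers, y is the direction in which the jaws open and shut (so a half turn about z gives the same grasp; the last joint's range is limited). The gripper opens to 85 mm and grips with 20 to 120 N. Pads are 22 mm wide; open, the fingers measure 114 mm over their backs; the gripper's body (76 mm by 85 mm) begins 54 mm behind the grasp point. The pads swing forward as they close: fully open they stand 13 mm farther back than shut.
Start: joints at [-72.96, 7.471, 85.268, -0, 87.261, -4.893], TCP at [224.131, -556.57, 204.892] pointing down, gripper open.
Joint ranges: [-169.43, 169.43], [-51.17, 129.36], [1.28, 143.12], [-76.62, 256.62], [0, 156.53], [-152.29, 152.29]. Speed limits (degrees/s): [136.94, 136.94, 159.86, 180, 180, 180].

### API

Orientations are given as [roll, pitch, yaw] about the fixed x, y, z axes, in that order (R = Rz(yaw) Ry(pitch) Rx(roll)).
In Python, from bench import telemetry, snapshot, camera_params, job gives the robot as it stands. The module is installed in compiled form; this text tells all that it offers.
- The arm moves only by the shell command python3 -m jog 'ROWS' [FORCE]. ROWS is JSON, a list that holds one entry, the list of rows, each a list of 7 numbers: the shift along the tool's x, y, z in units of 50 mm (1.0 is 50 mm), then the turn, a rotation vector about the tool's x, y, z in units of 2 pi rad (1.0 is 2 pi rad), then the opening, from 0 (shut) to 1 (fully open). In form: [[[dx, dy, dz, rx, ry, rz, claw], ...]]. A call has 1 to 12 rows; each row shifts and turns the commanded pose from where the row before left it, along the tool's axes as they then stand; what a row does not reach is not made up. A row lasts 1/8 s, in which the tool goes at most 62.5 mm and 10.7 degrees, less where a joint would pass 70% of its speed; a pose out of reach is approached as far as the arm can. A call with a number of a shift or a turn outside -1 to 1 is refused whole. A call with a gripper value outside its range is refused whole. The fingers move at their own pace and stop on an object; FORCE is the grip in N (left out, the last holds). Time passes only in rows, so rows that do not move let the fingers close. It gives the time, the measured TCP pose, the force and the opening at its end, in the units of the state.
- telemetry.sense(): the state, without advancing time (a new reading comes with each control period).
- snapshot(name): name is "side" or "top"; returns (picture, depth): 400x640x3 uint8, red, green, blue; 400x640 float32, mm along the optical axis (not along the pixel's ray), 0 where there is no reading.
- camera_params(name): a dict with "K" (3x3 intrinsics, pixels), "D" ([k1, k2, p1, p2, k3] as OpenCV has them; the pictures are not rectified), "extrinsics" (4x4, takes a point from camera to world coordinates). Camera axes: x right, y down, z forward; pixel columns grow to the right and rows downward; lengths in mm; the calibration is good to about 2 mm. A picture is of the moment at which its call begins. camera_params takes no time and is no camera call.
- job.hand_in(): hands the job in, once; it reports no verdict.
The state is a dict: "time": time; "joint_pos": joint angles; "qd": joint speeds; "joint_efforts": joint torques, N m; "tool_pos": TCP position; "tcp_rot": TCP orientation; "ft_force": force on the tool from outside, world axes, zero at the start; "wrist_torque": the same for the moment, N m; "finger_gap": finger opening in mm.
Only numpy, scipy, OpenCV 4.12 (cv2) and the standard library are available. Lean on these libraries where they do the work, as an engineer would, in place of code of your own. Each camera call takes 0.05 s, during which the arm holds its last target. There are 200 camera calls.

## Working session

There is one attempt and no reset: what is moved stays moved. The work goes in short steps, Python scripts to look and compute and a shell command to move; the robot and the scene stay as the last step left them, time stands still between calls to the robot, and variables do not carry over. Pictures are saved under pics/ and viewed, about 8 in all and at most 12, crops included, and the job is handed in when it is done.

```bash
mkdir -p pics; python3 - <<'E'
from bench import telemetry, snapshot, camera_params
import cv2,numpy as np
for n in ("top","side"):
    p,d=snapshot(n); cv2.imwrite(f"pics/{n}0.png",p[:,:,::-1]); np.save(f"pics/{n}0.npy",d)
    c=camera_params(n); print(n,np.round(c["K"],1).tolist(),np.round(c["D"],3),np.round(c["extrinsics"],3).tolist())
print(telemetry.sense())
E
```

```text
top [[447.7, 0.0, 315.6], [0.0, 447.7, 208.0], [0.0, 0.0, 1.0]] [0.029 0.    0.    0.    0.   ] [[-0.005, -0.996, 0.085, 400.925], [-1.0, 0.006, 0.002, -25.938], [-0.003, -0.085, -0.996, 1564.712], [0.0, 0.0, 0.0, 1.0]]
side [[365.1, 0.0, 323.4], [0.0, 365.1, 203.1], [0.0, 0.0, 1.0]] [-0.057  0.     0.     0.     0.   ] [[0.999, -0.025, 0.025, 477.226], [-0.035, -0.75, 0.66, -898.937], [0.002, -0.661, -0.751, 1089.322], [0.0, 0.0, 0.0, 1.0]]
{'time': 0.1, 'joint_pos': array([-7.29621175e+01,  7.51004123e+00,  8.53220455e+01,  1.66947254e-03,
        8.72622850e+01, -4.89281810e+00]), 'qd': array([ 0.03016209, -0.11863245, -0.09972206, -0.08150537, -0.09809212,
       -0.0320467 ]), 'joint_efforts': array([ 7.47912309e-04, -5.70951211e+01, -5.01943052e+01, -2.25913150e-04,
        8.07940378e-03,  2.80899762e-06]), 'tool_pos': array([ 223.96843147, -556.05858754,  203.96661445]), 'tcp_rot': array([-1.79906114e+02, -9.71050920e-03,  2.19306115e+01]), 'ft_force': array([0.3306876 , 0.13476773, 0.01078754]), 'wrist_torque': array([0.0365914 , 0.04976464, 0.00127877]), 'finger_gap': 85.98069567509044}
```

View pics/top0.png

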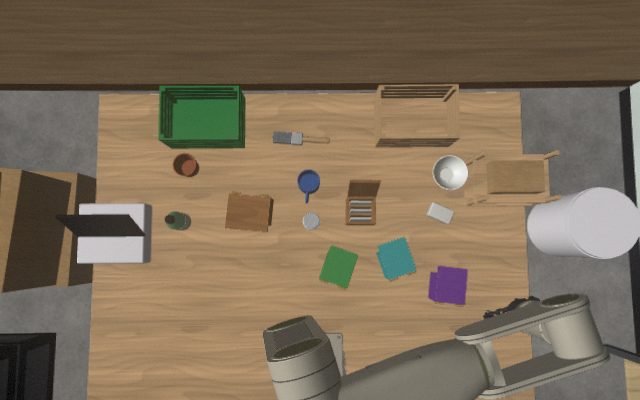

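View pics/side0.png

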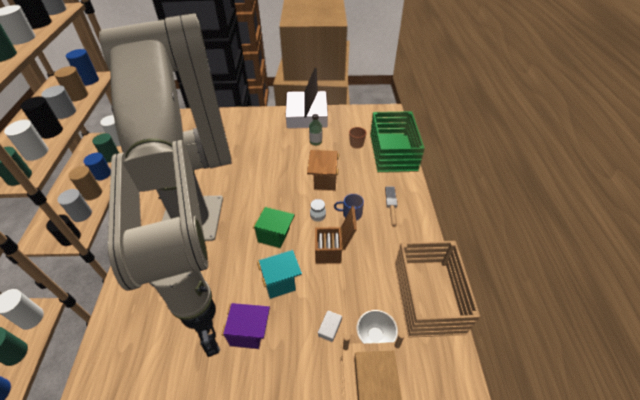

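The wider box (shut lid) is at top-image (249,212) and the open narrower box is at (361,203). The look-alikes are green (339,267), turquoise (397,258) and purple (449,285), all shut and not wood. Only the two wooden ones fit the description, and I'll confirm that in a crop and localise them.

```bash
cat > h.py <<'E'
import cv2,numpy as np
from bench import telemetry,snapshot,camera_params
def cloud(n,d):
    c=camera_params(n);h,w=d.shape
    u,v=np.meshgrid(np.arange(w),np.arange(h))
    q=cv2.undistortPoints(np.stack([u,v],-1).reshape(-1,1,2).astype(float),np.array(c["K"]),np.array(c["D"])).reshape(h,w,2)
    P=np.dstack([q*d[...,None],d]); E=np.array(c["extrinsics"])
    W=P@E[:3,:3].T+E[:3,3]; W[d==0]=np.nan; return W
def rect(W,m):
    p=W[m][:,:2].astype(np.float32); r=cv2.minAreaRect(p); return r,cv2.boxPoints(r).round(1).tolist(),np.nanmedian(W[m][:,2]),len(p)
E
python3 - <<'E'
from h import *
d=np.load("pics/top0.npy");W=cloud("top",d);W2=cloud("side",np.load("pics/side0.npy"))
for nm,(u0,u1,v0,v1) in dict(large=(215,285,180,245),small=(335,390,170,235)).items():
    for C,l in((W,"t"),):
        S=C[v0:v1,u0:u1]
        for a,b in((85,105),(80,90),(105,220)):
            m=(S[...,2]>a)&(S[...,2]<b)
            if m.sum()>20: print(nm,l,a,b,rect(S,m))
for nm,(u,v) in dict(mug=(309,181),jar=(311,221),spray=(177,220),bowl=(450,172),soap=(440,213),brush=(300,139),green=(339,267),teal=(397,258),purple=(449,285)).items(): print(nm,W[v,u].round())
# side-view of large box/small lid
for nm,(u0,u1,v0,v1) in dict(L=(303,342,146,192),S=(312,360,203,268)).items():
    S=W2[v0:v1,u0:u1];Z=S[...,2]
    for a,b in((85,105),(105,220)):
        m=(Z>a)&(Z<b)
        if m.sum()>20: print("side",nm,a,b,rect(S,m),np.nanmax(Z))
a=cv2.imread("pics/top0.png")[160:310,210:480];cv2.imwrite("pics/c1.png",cv2.resize(a,None,fx=2.9,fy=2.9,interpolation=2))
E
```

```text
large t 85 105 (((519.2088012695312, 201.79904174804688), (140.92176818847656, 121.90626525878906), 84.17353820800781), [[451.3999938964844, 137.89999389648438], [572.7000122070312, 125.5], [587.0, 265.70001220703125], [465.70001220703125, 278.1000061035156]], np.float64(95.82366594873042), 1518)
large t 80 90 (((519.504638671875, 199.69076538085938), (137.04067993164062, 120.88960266113281), 84.17353820800781), [[452.3999938964844, 137.6999969482422], [572.7000122070312, 125.4000015258789], [586.5999755859375, 261.70001220703125], [466.29998779296875, 274.0]], np.float64(89.1934532454211), 81)
small t 85 105 (((527.478271484375, -173.02622985839844), (94.8847427368164, 101.80691528320312), 89.4781723022461), [[476.1000061035156, -220.0], [577.9000244140625, -220.89999389648438], [578.7999877929688, -126.0], [477.0, -125.0999984741211]], np.float64(88.18580129376846), 195)
small t 80 90 (((523.5143432617188, -172.73622131347656), (93.92708587646484, 93.4016342163086), 89.6758804321289), [[476.5, -219.39999389648438], [569.9000244140625, -220.0], [570.5, -126.0], [477.1000061035156, -
[... 825 characters left out ...]
, np.float64(93.42563048291174), 721) 100.65016137045825
side S 85 105 (((526.5432739257812, -175.69044494628906), (95.40692901611328, 101.703369140625), 89.50557708740234), [[475.29998779296875, -223.0], [577.0, -223.8000030517578], [577.7999877929688, -128.39999389648438], [476.1000061035156, -127.5]], np.float64(88.10665003991704), 104) 198.70672168259262
side S 105 220 (((587.4418334960938, -175.9448699951172), (99.02499389648438, 34.79814529418945), 89.1371841430664), [[569.2999877929688, -225.1999969482422], [604.0999755859375, -225.6999969482422], [605.5999755859375, -126.69999694824219], [570.7999877929688, -126.19999694824219]], np.float64(161.4091924514932), 358) 198.70672168259262
```

View pics/c1.png

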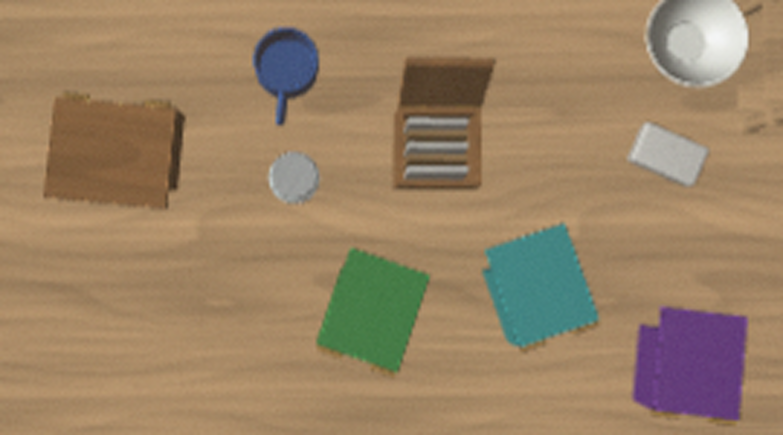

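The crop confirms it. The wide wooden box with a shut lid is at crop (115,150), and the narrow open wooden box is at crop (440,120). The green, turquoise and purple boxes are decoys. The small hinge is at about (569,-173) with yaw ~0. The large hinge is at about (573,196) with yaw ~-5.8°.

I'll do the small box first, from behind its lid.

```bash
python3 -m jog '[[[0,0,-0.6,0,0,0.0203,0],[0,0,-0.6,0,0,0.0203,0],[0,0,-0.6,0,0,0.0203,0],[0,0,0,0,0,0,0]]]'
python3 -m jog '[[[0.745,-0.64,0,0,0,0,0],[0.745,-0.64,0,0,0,0,0],[0.745,-0.64,0,0,0,0,0],[0.745,-0.64,0,0,0,0,0],[0.745,-0.64,0,0,0,0,0],[0.745,-0.64,0,0,0,0,0],[0.745,-0.64,0,0,0,0,0],[0.745,-0.64,0,0,0,0,0],[0.745,-0.64,0,0,0,0,0],[0.745,-0.64,0,0,0,0,0],[0.745,-0.64,0,0,0,0,0],[0.745,-0.64,0,0,0,0,0]]]'
```

```text
time: 0.6
tool_pos: [224.5, -557.8, 297.8]
tcp_rot: [179.7, -0.1, -0.0]
ft_force: [0.5, 0.6, 0.1]
finger_gap: 12.3
time: 2.1
tool_pos: [671.6, -171.2, 292.8]
tcp_rot: [-180.0, 0.1, 0.1]
ft_force: [0.6, -0.1, -0.2]
finger_gap: -0.4
```

```bash
python3 -m jog '[[[0,0,0.5,0,0,0,0],[0,0,0.5,0,0,0,0],[0,0,0.5,0,0,0,0],[0,0,0.5,0,0,0,0],[0,0,0.5,0,0,0,0],[-0.3,0,0.1,0,0,0,0],[-0.3,0,0,0,0,0,0],[-0.1,0,0,0,0,0,0],[-0.1,0,0,0,0,0,0]]]'
python3 -m jog '[[[-0.1,0,0,0,0,0,0],[-0.1,0,0,0,0,0,0],[-0.1,0,0,0,0,0,0],[-0.1,0,0,0,0,0,0],[-0.1,0,0,0,0,0,0],[-0.1,0,0,0,0,0,0]]]'
```

```text
time: 3.22
tool_pos: [630.7, -172.4, 164.3]
tcp_rot: [-180.0, 0.0, 0.1]
ft_force: [1.3, 0.1, -0.8]
finger_gap: 0.3
time: 3.98
tool_pos: [603.4, -172.6, 168.3]
tcp_rot: [179.9, -0.4, 0.0]
ft_force: [4.3, 2.8, 14.1]
finger_gap: -0.2
```

The 14 N upward suggests the lid edge is riding on the finger linkage, so I'll raise the tool so that only the tips push.

```bash
python3 -m jog '[[[0.03,0,-0.15,0,0,0,0],[0,0,-0.15,0,0,0,0],[0,0,-0.1,0,0,0,0],[0,0,0,0,0,0,0]]]'
python3 - <<'E'
from h import *
p,d=snapshot("side");cv2.imwrite("pics/s1.png",cv2.resize(p[130:300,220:440,::-1],None,fx=3.5,fy=3.5))
E
```

```text
time: 4.47
tool_pos: [602.8, -172.7, 185.2]
tcp_rot: [180.0, -0.0, 0.0]
ft_force: [-0.2, 0.4, 0.4]
finger_gap: -0.1
```

View pics/s1.png

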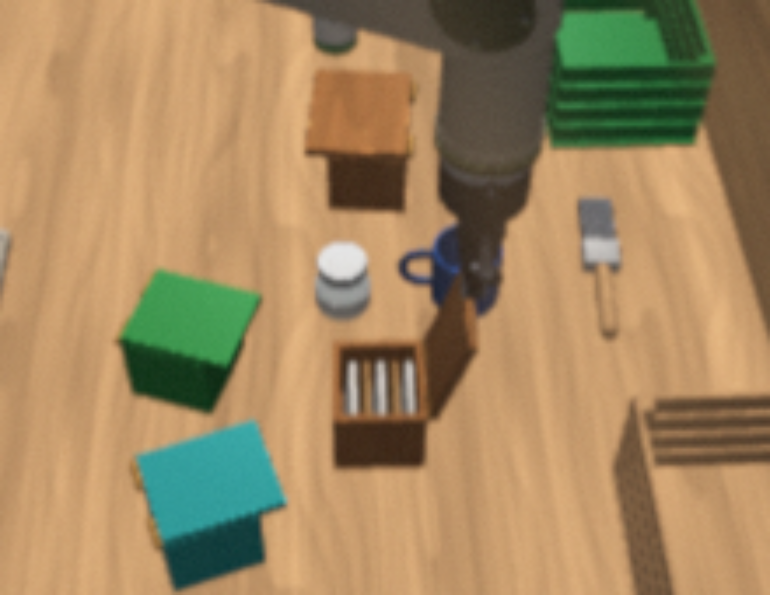

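The lid at crop (455,345) leans back with the fingers behind it, and the box hasn't moved. I'll continue forward slowly.

```bash
python3 -m jog '[[[-0.1,0,0,0,0,0,0],[-0.1,0,0,0,0,0,0],[-0.1,0,0,0,0,0,0],[-0.1,0,0,0,0,0,0]]]'
python3 -m jog '[[[-0.1,0,0,0,0,0,0],[-0.1,0,0,0,0,0,0],[-0.05,0,0,0,0,0,0],[0,0,0,0,0,0,0]]]'
python3 - <<'E'
from h import *
p,d=snapshot("side");W=cloud("side",d)[195:275,300:372]
m=(W[...,2]>80)&(W[...,2]<215)&(W[...,1]<-190)&(W[...,1]>-235)&(W[...,0]>430)&(W[...,0]<640)
P=W[m]; 
for a in range(80,215,15):
    q=P[(P[:,2]>=a)&(P[:,2]<a+15)]
    if len(q): print(a,len(q),q[:,0].min().round(),q[:,0].max().round())
E
```

```text
time: 5.03
tool_pos: [582.1, -172.5, 184.9]
tcp_rot: [-180.0, 0.0, 0.0]
ft_force: [0.1, -0.1, 0.2]
finger_gap: -0.1
time: 5.52
tool_pos: [570.0, -172.5, 185.0]
tcp_rot: [180.0, -0.0, 0.0]
ft_force: [0.0, 0.5, -0.7]
finger_gap: -0.0
80 100 475.0 577.0
95 24 567.0 577.0
110 19 573.0 582.0
125 25 576.0 588.0
140 21 581.0 593.0
155 25 584.0 596.0
170 22 589.0 601.0
185 40 591.0 604.0
```

```bash
python3 - <<'E'
from h import *
p,d=snapshot("side");cv2.imwrite("pics/s2.png",cv2.resize(p[170:280,280:400,::-1],None,fx=5,fy=5,interpolation=2))
W=cloud("side",d)
q,e=snapshot("top");V=cloud("top",e)
S=V[150:240,330:395];m=(S[...,2]>105)&(S[...,2]<205)&(S[...,1]<-120)&(S[...,1]>-230)
print(rect(S,m)); m=m&(S[...,2]>185);print(rect(S,m))
E
```

```text
(((573.8594970703125, -154.73638916015625), (25.880565643310547, 5.607799053192139), 88.82525634765625), [[570.7999877929688, -167.60000610351562], [576.4000244140625, -167.6999969482422], [576.9000244140625, -141.89999389648438], [571.2999877929688, -141.6999969482422]], np.float64(112.56653854359774), 17)
(((0.0, 0.0), (0.0, 0.0), 0.0), [[0.0, 0.0], [0.0, 0.0], [0.0, 0.0], [0.0, 0.0]], np.float64(nan), 0)
  return np.nanmean(a, axis, out=out, keepdims=keepdims)
```

View pics/s2.png

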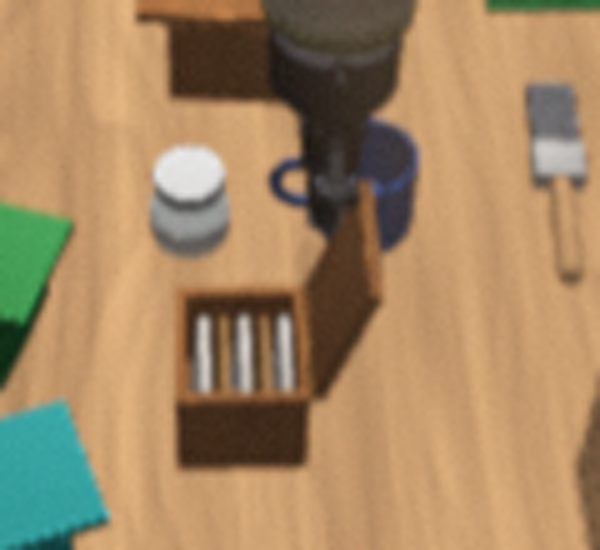

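```bash
python3 - <<'E'
from h import *
p,d=snapshot("side");W=cloud("side",d)
for v in range(195,220,2): print(v,[W[v,u].round().astype(int).tolist() for u in (338,341,344,347,350,353,356)])
E
```

```text
195 [[574, 105, -5], [554, -192, 318], [561, -208, 335], [569, -210, 338], [577, -209, 337], [589, -192, 317], [635, 33, 71]]
197 [[573, 88, 1], [554, -194, 312], [561, -210, 329], [569, -211, 330], [578, -211, 330], [626, 38, 55], [637, 35, 58]]
199 [[573, 83, -4], [555, -190, 299], [561, -213, 325], [570, -212, 323], [578, -214, 325], [626, 38, 44], [637, 33, 48]]
201 [[572, 68, 0], [555, -192, 292], [561, -212, 315], [570, -211, 313], [578, -213, 316], [627, 38, 31], [638, 31, 39]]
203 [[566, 6, 59], [556, -190, 282], [563, -201, 294], [570, -216, 311], [582, -189, 279], [627, 34, 24], [639, 35, 23]]
205 [[571, 49, -3], [582, 46, 0], [566, -179, 260], [569, -226, 313], [617, 39, 8], [628, 38, 8], [639, 29, 17]]
207 [[570, 40, -4], [557, -184, 257], [562, -218, 296], [569, -227, 306], [579, -219, 296], [602, -133, 195], [640, 30, 5]]
209 [[567, 5, 25], [558, -174, 236], [560, -232, 304], [569, -232, 303], [578, -231, 301], [601, -141, 195], [630, -33, 67]]
211 [[567, 3, 15], [558, -180, 233], [560, -235, 299], [569, -237, 300], [577, -235, 298], [600, -149, 195], [630, -36, 59]]
213 [[568, 7, -2], [559, -179, 222], [567, -186, 231], [576, -186, 230], [592, -144, 178], [600, -157, 194], [631, -36, 47]]
215 [[567, -1, -4], [559, -182, 216], [568, -185, 219], [577, -186, 220], [591, -151, 177], [599, -164, 192], [632, -33, 33]]
217 [[567, -14, 0], [578, -15, 0], [589, -17, 3], [584, -138, 151], [591, -159, 176], [598, -173, 194], [633, -34, 22]]
219 [[566, -23, -1], [577, -25, 0], [589, -25, 0], [583, -147, 152], [590, -165, 174], [597, -181, 193], [634, -33, 8]]
```

The depth image puts the real fingertip at z≈212 while the TCP reads 185, so the tip is about 27 mm higher than reported. It rode over the lid edge, and the lid is still open. I'll go back behind it and lower.

```bash
python3 -m jog '[[[0,0,-0.5,0,0,0,0],[0.5,0,-0.5,0,0,0,0],[0.8,0,0,0,0,0,0],[0.8,0,0,0,0,0,0],[0,0,0.9,0,0,0,0],[0,0,0.9,0,0,0,0],[0,0,0.2,0,0,0,0],[-0.5,0,0,0,0,0,0],[-0.2,0,0,0,0,0,0],[-0.1,0,0,0,0,0,0],[0,0,0,0,0,0,0]]]'
python3 - <<'E'
from h import *
p,d=snapshot("side");W=cloud("side",d)
S=W[190:270,320:400];m=(S[...,2]>110)&(S[...,0]>600)&(S[...,1]<-120)
P=S[m];i=P[:,2].argsort()[:12];print(P[i].round().astype(int).tolist())
E
```

```text
time: 7.1
tool_pos: [635.7, -172.7, 136.2]
tcp_rot: [180.0, -0.1, -0.0]
ft_force: [-0.4, -0.2, -0.9]
finger_gap: -0.1
[[629, -178, 162], [625, -179, 164], [644, -180, 165], [628, -181, 171], [644, -181, 171], [634, -185, 171], [624, -183, 174], [636, -187, 174], [628, -180, 175], [639, -189, 176], [624, -180, 176], [630, -189, 177]]
```

```bash
python3 -m jog '[[[-0.1,0,0,0,0,0,0],[-0.1,0,0,0,0,0,0],[-0.1,0,0,0,0,0,0],[-0.1,0,0,0,0,0,0],[-0.1,0,0,0,0,0,0]]]'
python3 -m jog '[[[-0.1,0,0,0,0,0,0],[-0.1,0,0,0,0,0,0],[-0.1,0,0,0,0,0,0],[-0.1,0,0,0,0,0,0],[0,0,0,0,0,0,0]]]'
python3 - <<'E'
from h import *
p,d=snapshot("side");cv2.imwrite("pics/s3.png",cv2.resize(p[130:300,220:440,::-1],None,fx=3.5,fy=3.5))
W=cloud("side",d)[195:275,300:372]
P=W[(W[...,2]>80)&(W[...,2]<215)&(W[...,1]<-190)&(W[...,1]>-235)&(W[...,0]>430)&(W[...,0]<640)]
for a in range(80,215,15):
    q=P[(P[:,2]>=a)&(P[:,2]<a+15)]
    if len(q): print(a,len(q),q[:,0].min().round(),q[:,0].max().round())
E
```

```text
time: 7.78
tool_pos: [609.9, -172.5, 135.1]
tcp_rot: [180.0, -0.0, 0.0]
ft_force: [1.1, 0.1, 0.5]
finger_gap: 0.0
time: 8.4
tool_pos: [589.8, -172.6, 135.0]
tcp_rot: [180.0, 0.0, 0.0]
ft_force: [-0.1, 0.0, 0.1]
finger_gap: 0.0
80 87 475.0 574.0
95 17 564.0 574.0
110 10 564.0 573.0
125 11 566.0 575.0
140 17 565.0 575.0
155 10 566.0 574.0
170 15 567.0 585.0
185 33 567.0 594.0
200 9 570.0 576.0
```

Lid is upright now (x≈566 throughout); a little more.

```bash
python3 -m jog '[[[-0.1,0,0,0,0,0,0],[-0.1,0,0,0,0,0,0],[-0.1,0,0,0,0,0,0],[0,0,0,0,0,0,0],[0,0,0,0,0,0,0],[0,0,0,0,0,0,0],[0,0,0,0,0,0,0],[0,0,0,0,0,0,0]]]'
python3 - <<'E'
from h import *
p,d=snapshot("side");cv2.imwrite("pics/s3.png",cv2.resize(p[130:300,220:440,::-1],None,fx=3.5,fy=3.5))
W=cloud("side",d)[195:275,300:372]
P=W[(W[...,2]>80)&(W[...,2]<215)&(W[...,1]<-190)&(W[...,1]>-235)&(W[...,0]>430)&(W[...,0]<640)]
for a in range(80,215,15):
    q=P[(P[:,2]>=a)&(P[:,2]<a+15)]
    if len(q): print(a,len(q),q[:,0].min().round(),q[:,0].max().round())
E
```

```text
time: 9.45
tool_pos: [575.1, -172.5, 134.8]
tcp_rot: [-180.0, 0.0, 0.0]
ft_force: [-0.6, -0.3, 0.1]
finger_gap: 0.1
80 82 475.0 572.0
95 11 563.0 572.0
110 10 559.0 568.0
125 13 556.0 567.0
140 11 555.0 563.0
155 10 552.0 562.0
170 13 548.0 559.0
185 30 545.0 555.0
200 7 548.0 564.0
```

View pics/s3.png

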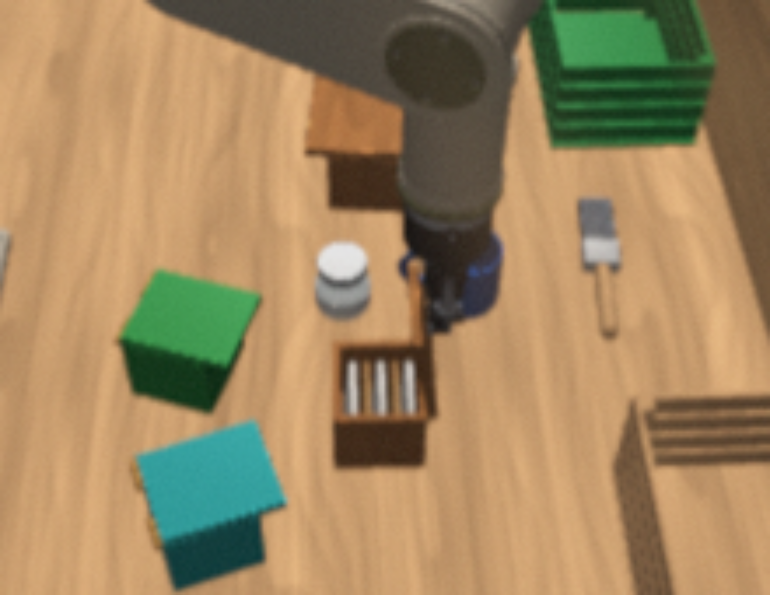

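The lid at crop (418,300) leans ~13° forward past upright. I'll wait to see if it falls.

```bash
cat > lid.py <<'E'
from h import *
p,d=snapshot("side");W=cloud("side",d)[195:275,300:372]
P=W[(W[...,2]>80)&(W[...,2]<215)&(W[...,1]<-190)&(W[...,1]>-235)&(W[...,0]>430)&(W[...,0]<640)]
for a in range(75,215,10):
    q=P[(P[:,2]>=a)&(P[:,2]<a+10)]
    if len(q): print(a,len(q),q[:,0].min().round(),q[:,0].max().round())
E
python3 -m jog '[[[0,0,0,0,0,0,0],[0,0,0,0,0,0,0],[0,0,0,0,0,0,0],[0,0,0,0,0,0,0]]]'; python3 lid.py
```

```text
time: 10.0
tool_pos: [575.1, -172.5, 134.9]
tcp_rot: [-180.0, 0.0, 0.0]
ft_force: [-0.1, -0.1, 0.4]
finger_gap: 0.3
75 55 475.0 571.0
85 27 475.0 568.0
95 9 564.0 572.0
105 8 560.0 570.0
115 7 559.0 568.0
125 7 556.0 567.0
135 8 556.0 566.0
145 10 555.0 564.0
155 5 552.0 562.0
165 9 551.0 560.0
175 9 548.0 558.0
185 8 546.0 554.0
195 31 545.0 555.0
```

```bash
python3 -m jog '[[[-0.1,0,0,0,0,0,0],[-0.1,0,0,0,0,0,0],[-0.1,0,0,0,0,0,0],[-0.1,0,0,0,0,0,0],[0,0,0,0,0,0,0],[0,0,0,0,0,0,0],[0,0,0,0,0,0,0]]]'; python3 lid.py
```

```text
time: 10.92
tool_pos: [555.2, -172.5, 134.9]
tcp_rot: [-180.0, -0.0, 0.0]
ft_force: [-1.0, 0.1, -0.7]
finger_gap: -0.1
75 55 475.0 564.0
85 29 475.0 569.0
95 38 537.0 565.0
105 40 531.0 552.0
115 37 518.0 539.0
125 39 502.0 529.0
135 44 486.0 518.0
145 44 473.0 499.0
155 33 473.0 486.0
205 1 542.0 542.0
```

```bash
python3 -m jog '[[[0.3,0,-0.5,0,0,0,0],[0.3,0,-0.5,0,0,0,0],[0,0,-0.7,0,0,0,0],[0,0,-0.7,0,0,0,0],[0,0,-0.6,0,0,0,0],[0,0,0,0,0,0,0]]]'; python3 lid.py
```

```text
time: 11.72
tool_pos: [586.6, -173.1, 288.4]
tcp_rot: [179.9, -0.3, 0.0]
ft_force: [-0.3, -0.0, 0.4]
finger_gap: -0.0
75 29 455.0 570.0
85 246 449.0 569.0
95 91 449.0 562.0
```

The small lid is shut (flat at z≈95, front edge at x≈449). Now the large box: I'll move in front of it, turn to its yaw and tilt the fingers.

```bash
python3 -m jog '[[[-0.42,-0.945,0,0,0,0,0],[-0.42,-0.945,0,0,0,0,0],[-0.42,-0.945,0,0,0,0,0],[-0.42,-0.945,0,0,0,0,0],[-0.42,-0.945,0,0,0,0,0],[-0.42,-0.945,0,0,0,0,0],[-0.42,-0.945,0,0,0,0,0],[-0.42,-0.945,0,0,0,0,0],[0,0,0,0,0,0.0161,0]]]'
python3 -m jog '[[[0,0,0,0,0.025,0,0],[0,0,0,0,0.025,0,0],[0,0,0,0,0.025,0,0],[0,0,0,0,0.025,0,0],[0,0,0,0,0.025,0,0],[0,0,0,0,0,0,0]]]'
python3 - <<'E'
from h import *
print(telemetry.sense()["joint_pos"].round(1))
p,d=snapshot("side");cv2.imwrite("pics/s4.png",cv2.resize(p[60:260,200:420,::-1],None,fx=3,fy=3))
E
```

```text
time: 12.9
tool_pos: [414.7, 208.2, 283.1]
tcp_rot: [180.0, 0.2, -5.6]
ft_force: [1.3, -0.8, -0.3]
finger_gap: -0.3
time: 13.65
tool_pos: [414.8, 206.6, 277.6]
tcp_rot: [179.3, -44.6, -5.0]
ft_force: [0.3, -0.3, -0.4]
finger_gap: -0.1
[ 48.3 -51.  134.1 -37.1  71.3 147.6]
```

View pics/s4.png

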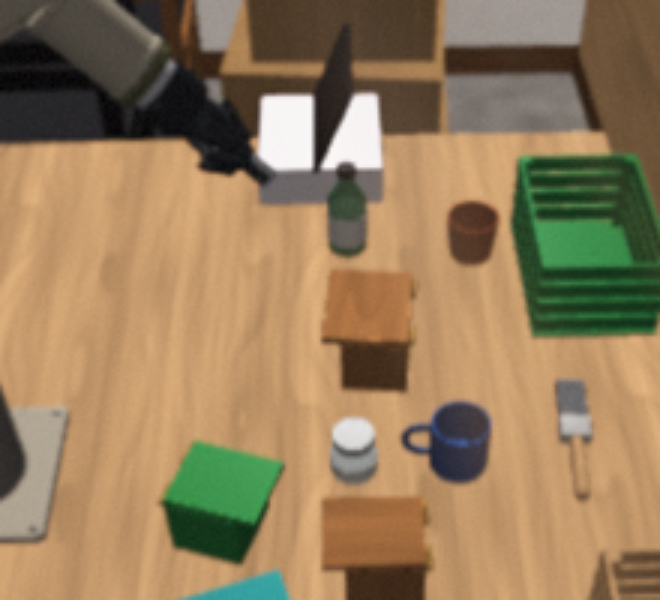

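The arm has taken the tilt, at the edge of its range (J2 -51, J6 148). Going forward will relax it. I'll move 25 mm forward and a bit down, then measure the real fingertip.

```bash
python3 -m jog '[[[0.5,0,0.3,0,0,0,0],[0.5,0,0.3,0,0,0,0],[0.3,0,0,0,0,0,0],[0,0,0,0,0,0,0]]]'
cat > tip.py <<'E'
from h import *
s=telemetry.sense();print(s["joint_pos"].round(1),s["tool_pos"].round(1),s["tcp_rot"].round(1))
p,d=snapshot("side");W=cloud("side",d)
t=s["tool_pos"];D=np.linalg.norm(W-t,axis=2);P=W[(D<75)&(W[...,2]>t[2]-60)]
a=np.array([.707,-.07,-.707]);pr=(P-t)@a;i=pr.argsort()[-8:];print(P[i].round().astype(int).tolist(),pr[i].round(1))
E
python3 tip.py
```

```text
time: 14.2
tool_pos: [485.4, 198.6, 312.0]
tcp_rot: [-179.9, -45.0, -6.1]
ft_force: [-0.5, -0.5, -0.2]
finger_gap: 0.0
[ 37.7 -43.  126.6 -32.7  64.5 139.5] [485.4 198.6 312. ] [-179.9  -45.    -6.1]
[[470, 203, 342], [470, 196, 343], [470, 192, 341], [466, 194, 336], [459, 193, 329], [462, 195, 331], [466, 193, 333], [462, 195, 327]] [-32.7 -32.6 -31.3 -30.3 -30.2 -29.6 -28.  -26.5]
```

```bash
python3 -m jog '[[[-0.525,-0.012,0.366,0,0,0,0],[-0.525,-0.012,0.366,0,0,0,0],[-0.525,-0.012,0.366,0,0,0,0],[-0.525,-0.012,0.366,0,0,0,0],[-0.525,-0.012,0.366,0,0,0,0],[0,0,0,0,0,0,0]]]'; python3 tip.py
```

```text
time: 15.0
tool_pos: [456.2, 197.5, 152.3]
tcp_rot: [179.9, -44.4, -5.2]
ft_force: [0.1, 0.1, 0.8]
finger_gap: 0.2
[ 40.3 -42.5 142.7 -39.   52.6 152.2] [456.2 197.5 152.3] [179.9 -44.4  -5.2]
[[496, 209, 95], [496, 189, 96], [496, 198, 94], [496, 186, 94], [500, 188, 97], [500, 210, 94], [500, 198, 94], [504, 188, 97]] [68.  68.3 69.2 69.7 70.2 71.6 72.4 73.3]
```

J3 and J6 are at their limits with the frontal tilt. I'll approach diagonally from front-left instead: azimuth about -50°, tilt about 55°, with a half wrist turn so J6 sits mid-range. First I'll go up and reorient there.

```bash
python3 -m jog '[[[0.53,0,-0.53,0,0,0,0],[0.53,0,-0.53,0,0,0,0],[0.53,0,-0.53,0,0,0,0],[0.53,0,-0.53,0,0,0,0],[0,0,0,0,-0.025,0,0],[0,0,0,0,-0.025,0,0],[0,0,0,0,-0.025,0,0],[0,0,0,0,-0.025,0,0],[0,0,0,0,-0.025,0,0],[0,0,0,0,0,0,0]]]'
python3 -m jog '[[[0,0,0,0,0,-0.029,0],[0,0,0,0,0,-0.029,0],[0,0,0,0,0,-0.029,0],[0,0,0,0,0,-0.029,0],[0,0,0,0,0,-0.029,0],[0,0,0,0,0,-0.029,0],[0,0,0,0,0,-0.029,0],[0,0,0,0,0,-0.029,0],[0,0,0,0,0,-0.029,0],[0,0,0,0,0,-0.029,0],[0,0,0,0,0,-0.029,0],[0,0,0,0,0,-0.029,0]]]'
python3 -m jog '[[[0,0,0,0,0,-0.029,0],[0,0,0,0,0,0,0],[0,0,0,0,-0.025,0,0],[0,0,0,0,-0.025,0,0],[0,0,0,0,-0.025,0,0],[0,0,0,0,-0.025,0,0],[0,0,0,0,-0.025,0,0],[0,0,0,0,-0.025,0,0],[0,0,0,0,0,0,0]]]'; python3 tip.py
```

```text
time: 16.3
tool_pos: [461.1, 197.6, 304.3]
tcp_rot: [-180.0, 0.7, -5.4]
ft_force: [-0.3, 1.0, -0.3]
finger_gap: 0.4
time: 17.8
tool_pos: [459.1, 198.7, 307.8]
tcp_rot: [180.0, -0.2, 120.4]
ft_force: [0.2, -0.5, -0.0]
finger_gap: -0.0
time: 18.92
tool_pos: [457.6, 199.2, 303.3]
tcp_rot: [-179.6, 53.7, 130.9]
ft_force: [0.4, -0.6, 0.1]
finger_gap: -0.4
[ 54.2  -4.9 104.2 -51.8  95.4  15.5] [457.6 199.2 303.3] [-179.6   53.7  130.9]
[[448, 224, 328], [444, 209, 326], [441, 209, 322], [448, 210, 329], [433, 218, 311], [437, 212, 316], [448, 215, 322], [444, 222, 313]] [-26.2 -26.1 -25.9 -25.9 -24.5 -24.5 -21.4 -18. ]
```

Joints are comfortable now. Next I work out shifts in tool units for the waypoints.

```bash
cat > wp.py <<'E'
from h import *
from scipy.spatial.transform import Rotation as R
H=np.array([575,195,85.]);y=np.radians(-5.8);a=np.array([np.cos(y),np.sin(y),0]);l=np.array([-np.sin(y),np.cos(y),0])
s=telemetry.sense();M=R.from_euler('xyz',s["tcp_rot"],degrees=True).as_matrix()
tip=s["tool_pos"]-27*M[:,2]
f=lambda S,L,z:H+S*a+L*l+np.array([0,0,z-85.])
def arc(t,r,o,L=5):
    t=np.radians(t);return f(-r*np.cos(t)-o*np.sin(t),L,85+r*np.sin(t)-o*np.cos(t))
print("tip now s,l,z",((tip-H)@a).round(1),((tip-H)@l).round(1),tip[2].round(1))
W=[("above",f(-155,5,130)),("W1",f(-155,5,62)),("W2",f(-116,5,62)),("15",arc(15,112,20)),("30",arc(30,106,16)),("45",arc(45,102,14)),("60",arc(60,100,13)),("75",arc(75,100,13)),("90",arc(90,100,13)),("100",arc(100,100,13)),("105",arc(105,100,13))]
p=tip
for n,w in W: print(n,"world",(w-p).round(0),"units",((w-p)@M/50).round(2)," from now",((w-tip)@M/50).round(2)); p=w
E
python3 wp.py
```

```text
tip now s,l,z -132.1 7.4 320.8
above world [ -23.   -0. -191.] units [ 3.25 -0.34  2.03]  from now [ 3.25 -0.34  2.03]
W1 world [  0.   0. -68.] units [1.09 0.   0.81]  from now [ 4.34 -0.34  2.84]
W2 world [39. -4.  0.] units [-0.34  0.54  0.45]  from now [4.   0.2  3.29]
15 world [ 3. -0. 33.] units [-0.55  0.03 -0.36]  from now [3.46 0.24 2.93]
30 world [13. -1. 29.] units [-0.59  0.19 -0.19]  from now [2.87 0.42 2.74]
45 world [18. -2. 23.] units [-0.52  0.24 -0.07]  from now [2.34 0.67 2.67]
60 world [21. -2. 18.] units [-0.47  0.29  0.03]  from now [1.87 0.95 2.7 ]
75 world [23. -2. 13.] units [-0.41  0.31  0.11]  from now [1.47 1.27 2.81]
90 world [25. -3.  7.] units [-0.33  0.35  0.21]  from now [1.14 1.62 3.02]
100 world [17. -2.  1.] units [-0.16  0.24  0.2 ]  from now [0.97 1.86 3.22]
105 world [ 9. -1. -1.] units [-0.06  0.12  0.11]  from now [0.91 1.98 3.33]
```

```bash
python3 -m jog '[[[0.65,-0.07,0.4,0,0,0,0],[0.65,-0.07,0.4,0,0,0,0],[0.65,-0.07,0.4,0,0,0,0],[0.65,-0.07,0.4,0,0,0,0],[0.65,-0.07,0.4,0,0,0,0],[0.36,0,0.27,0,0,0,0],[0.36,0,0.27,0,0,0,0],[0.36,0,0.27,0,0,0,0],[0,0,0,0,0,0,0]]]'
python3 wp.py; python3 - <<'E'
from h import *
print(telemetry.sense()["joint_pos"].round(1))
p,d=snapshot("side");cv2.imwrite("pics/s5.png",cv2.resize(p[100:220,240:390,::-1],None,fx=5,fy=5,interpolation=2))
E
```

```text
time: 20.1
tool_pos: [435.7, 197.6, 47.9]
tcp_rot: [-179.8, 53.5, 130.4]
ft_force: [0.1, -0.3, 0.4]
finger_gap: 0.2
tip now s,l,z -154.5 3.6 64.0
above world [-0.  1. 66.] units [-1.04  0.01 -0.81]  from now [-1.04  0.01 -0.81]
W1 world [  0.   0. -68.] units [1.09 0.   0.81]  from now [0.05 0.01 0.  ]
W2 world [39. -4.  0.] units [-0.34  0.54  0.45]  from now [-0.29  0.55  0.45]
15 world [ 3. -0. 33.] units [-0.55  0.04 -0.36]  from now [-0.83  0.59  0.09]
30 world [13. -1. 29.] units [-0.59  0.19 -0.19]  from now [-1.42  0.78 -0.1 ]
45 world [18. -2. 23.] units [-0.52  0.25 -0.07]  from now [-1.95  1.02 -0.17]
60 world [21. -2. 18.] units [-0.47  0.29  0.03]  from now [-2.41  1.31 -0.14]
75 world [23. -2. 13.] units [-0.41  0.32  0.11]  from now [-2.82  1.63 -0.03]
90 world [25. -3.  7.] units [-0.33  0.35  0.21]  from now [-3.15  1.98  0.18]
100 world [17. -2.  1.] units [-0.16  0.24  0.19]  from now [-3.31  2.22  0.37]
105 world [ 9. -1. -1.] units [-0.06  0.12  0.11]  from now [-3.37  2.34  0.48]
[ 56.1  15.5 113.  -52.1  78.6  39.7]
```

View pics/s5.png

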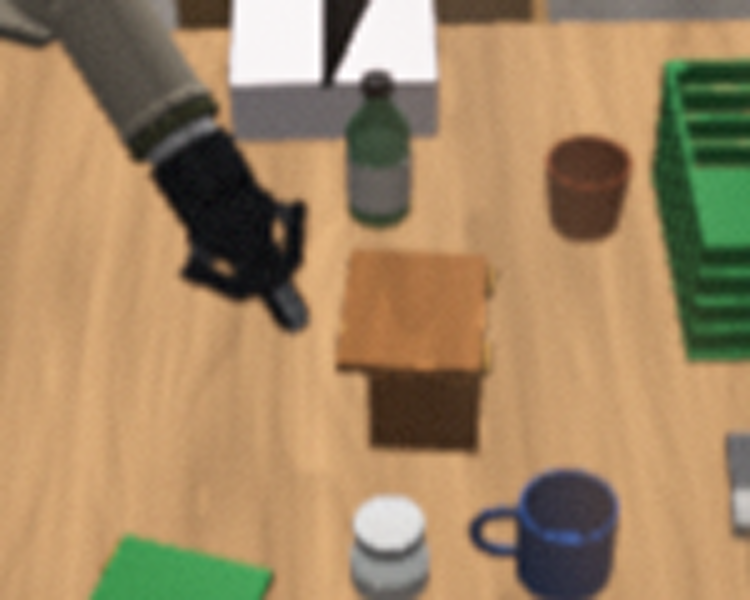

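The tip at crop (292,322) is clear of the lip. The finger linkage at crop (300,240) sticks out sideways and could catch the lid's left corner, so I'll measure it relative to the tip.

```bash
python3 - <<'E'
from h import *
exec(open("wp.py").read().split("W=[")[0])
p,d=snapshot("side");C=cloud("side",d)[100:172,270:308].reshape(-1,3)
C=C[(np.linalg.norm(C-tip,axis=1)<130)&(C[:,2]>30)]-tip
B=np.c_[C@a,C@l,C[:,2]]
for lo in range(-10,130,10):
    q=B[(B[:,1]>=lo)&(B[:,1]<lo+10)]
    if len(q): i=q[:,0].argmax();print("lat",lo,len(q),"max s",q[i].round(),"z range at s>max-15",q[q[:,0]>q[i,0]-15][:,2].min().round(),q[:,2].max().round())
E
```

```text
tip now s,l,z -154.1 4.1 64.9
lat -10 39 max s [ 5. -5.  9.] z range at s>max-15 1.0 61.0
lat 0 90 max s [3. 7. 5.] z range at s>max-15 -8.0 62.0
lat 10 48 max s [ 3. 14.  9.] z range at s>max-15 9.0 65.0
lat 20 76 max s [-10.  24.  26.] z range at s>max-15 23.0 77.0
lat 30 75 max s [-6. 33. 35.] z range at s>max-15 30.0 86.0
lat 40 53 max s [-3. 42. 33.] z range at s>max-15 33.0 97.0
lat 50 45 max s [-4. 54. 44.] z range at s>max-15 23.0 98.0
lat 60 38 max s [-5. 60. 44.] z range at s>max-15 32.0 96.0
lat 70 37 max s [-2. 80. 61.] z range at s>max-15 51.0 95.0
lat 80 18 max s [-6. 82. 63.] z range at s>max-15 54.0 81.0
```

```bash
sed -i 's/L=5)/L=42)/; s/,5,130)/,42,130)/; s/,5,62)/,42,62)/g' wp.py; python3 wp.py | grep -E "now s|W|15"
```

```text
tip now s,l,z -154.0 4.5 65.4
W1 world [  0.   0. -68.] units [1.09 0.   0.81]  from now [ 0.37  0.53 -0.39]
W2 world [39. -4.  0.] units [-0.33  0.54  0.45]  from now [0.04 1.07 0.06]
15 world [ 3. -0. 33.] units [-0.55  0.04 -0.36]  from now [-0.51  1.1  -0.29]
```

```bash
python3 -m jog '[[[0.18,0.26,-0.2,0,0,0,0],[0.18,0.26,-0.2,0,0,0,0],[-0.11,0.18,0.15,0,0,0,0],[-0.11,0.18,0.15,0,0,0,0],[-0.11,0.18,0.15,0,0,0,0],[0,0,0,0,0,0,0]]]'; python3 wp.py|cut -c1-70
python3 - <<'E'
from h import *
p,d=snapshot("side");cv2.imwrite("pics/s6.png",cv2.resize(p[120:200,270:370,::-1],None,fx=6,fy=6,interpolation=2))
E
```

```text
time: 20.95
tool_pos: [477.2, 230.5, 45.1]
tcp_rot: [-179.7, 53.6, 130.6]
ft_force: [-0.5, -0.9, -0.3]
finger_gap: 0.3
tip now s,l,z -116.5 40.5 61.2
above world [-38.   5.  69.] units [-0.77 -0.52 -1.28]  from now [-0.7
W1 world [  0.   0. -68.] units [1.09 0.   0.81]  from now [ 0.33 -0.5
W2 world [39. -4.  0.] units [-0.34  0.54  0.45]  from now [-0.01  0.0
15 world [ 3. -0. 33.] units [-0.55  0.03 -0.36]  from now [-0.55  0.0
30 world [13. -1. 29.] units [-0.59  0.19 -0.19]  from now [-1.15  0.2
45 world [18. -2. 23.] units [-0.52  0.24 -0.07]  from now [-1.67  0.4
60 world [21. -2. 18.] units [-0.47  0.29  0.03]  from now [-2.14  0.7
75 world [23. -2. 13.] units [-0.41  0.32  0.11]  from now [-2.54  1.1
90 world [25. -3.  7.] units [-0.33  0.35  0.21]  from now [-2.87  1.4
100 world [17. -2.  1.] units [-0.16  0.24  0.19]  from now [-3.03  1.
105 world [ 9. -1. -1.] units [-0.06  0.12  0.11]  from now [-3.1   1.
```

View pics/s6.png

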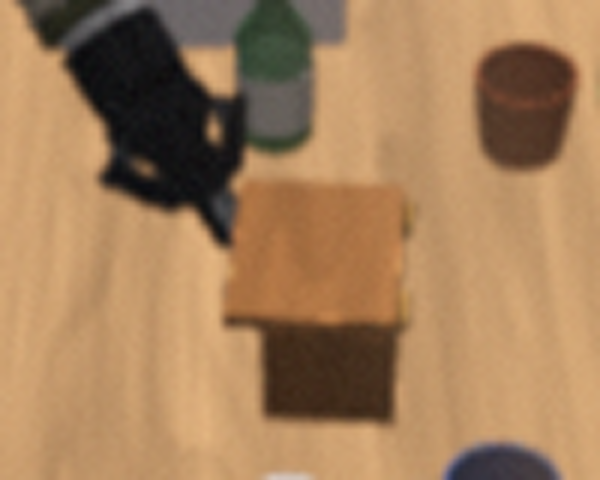

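The tip is partly under the lip at crop (232,220), and the linkage is left of the lid. I'll go 6 mm deeper, then lift slowly.

```bash
python3 -m jog '[[[-0.05,0.08,0.07,0,0,0,0],[-0.18,0,-0.13,0,0,0,0],[-0.18,0,-0.13,0,0,0,0],[-0.18,0,-0.12,0,0,0,0],[0,0,0,0,0,0,0]]]'
cat > lidL.py <<'E'
exec(open("wp.py").read().split("W=[")[0])
print("tip s,l,z",((tip-H)@a).round(1),((tip-H)@l).round(1),tip[2].round(1))
p,d=snapshot("side");cv2.imwrite("pics/cur.png",cv2.resize(p[100:220,240:390,::-1],None,fx=5,fy=5,interpolation=2))
C=cloud("side",d)[90:215,280:370].reshape(-1,3);B=np.c_[(C-H)@a,(C-H)@l,C[:,2]]
B=B[(B[:,1]>-65)&(B[:,1]<-10)&(B[:,0]>-135)&(B[:,0]<60)&(B[:,2]>80)]
for lo in range(-130,60,15):
    q=B[(B[:,0]>=lo)&(B[:,0]<lo+15)]
    if len(q)>2: print(lo,len(q),"z",np.percentile(q[:,2],[5,50,95]).round())
E
python3 lidL.py
```

```text
time: 21.62
tool_pos: [483.1, 230.9, 79.3]
tcp_rot: [-179.9, 53.6, 130.5]
ft_force: [-0.7, 0.5, 0.7]
finger_gap: -0.1
tip now s,l,z -110.8 41.4 95.3
tip s,l,z -110.8 41.4 95.3
-115 33 z [119. 122. 126.]
-100 42 z [ 83. 119. 122.]
-85 42 z [ 85. 114. 119.]
-70 39 z [105. 110. 114.]
-55 40 z [100. 106. 109.]
-40 34 z [ 98. 102. 106.]
-25 36 z [ 94.  98. 103.]
-10 25 z [85. 94. 98.]
```

Lid is rising (~16°) with negligible force. I'll continue along the arc.

```bash
python3 -m jog '[[[-0.15,0.05,-0.05,0,0,0,0],[-0.15,0.05,-0.05,0,0,0,0],[-0.15,0.05,-0.05,0,0,0,0],[-0.15,0.05,-0.05,0,0,0,0],[-0.13,0.06,-0.02,0,0,0,0],[-0.13,0.06,-0.02,0,0,0,0],[-0.13,0.06,-0.02,0,0,0,0],[-0.13,0.06,-0.02,0,0,0,0],[0,0,0,0,0,0,0]]]'; python3 lidL.py
```

```text
time: 22.8
tool_pos: [514.3, 228.0, 131.8]
tcp_rot: [-179.7, 53.6, 130.6]
ft_force: [-0.6, 1.3, 0.2]
finger_gap: -0.0
tip now s,l,z -79.4 41.8 147.8
tip s,l,z -79.4 41.8 147.8
-100 16 z [81. 83. 86.]
-85 35 z [142. 172. 175.]
-70 42 z [152. 161. 169.]
-55 46 z [137. 146. 153.]
-40 39 z [119. 128. 136.]
-25 34 z [105. 114. 120.]
-10 31 z [ 90.  98. 105.]
```

View pics/cur.png

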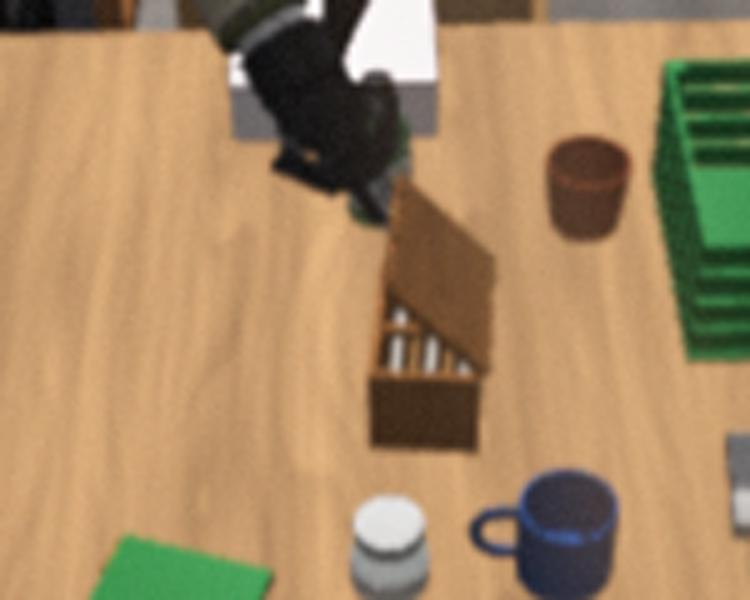

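The lid is at ~45°, resting on the fingertips, and the box hasn't moved. Continuing to ~90°.

```bash
python3 -m jog '[[[-0.12,0.07,0.01,0,0,0,0],[-0.12,0.07,0.01,0,0,0,0],[-0.12,0.07,0.01,0,0,0,0],[-0.12,0.07,0.01,0,0,0,0],[-0.1,0.08,0.03,0,0,0,0],[-0.1,0.08,0.03,0,0,0,0],[-0.1,0.08,0.03,0,0,0,0],[-0.1,0.08,0.03,0,0,0,0],[-0.08,0.09,0.05,0,0,0,0],[-0.08,0.09,0.05,0,0,0,0],[-0.08,0.09,0.05,0,0,0,0],[-0.08,0.09,0.05,0,0,0,0]]]'; python3 lidL.py
```

```text
time: 24.35
tool_pos: [583.4, 220.9, 168.6]
tcp_rot: [-179.6, 53.6, 130.7]
ft_force: [-0.0, 1.0, -0.5]
finger_gap: -0.1
tip now s,l,z -10.0 41.7 184.6
tip s,l,z -10.0 41.7 184.6
-100 16 z [81. 83. 86.]
-10 36 z [ 82. 196. 201.]
5 9 z [195. 198. 200.]
```

Upright. Push on past it, slowly.

```bash
python3 -m jog '[[[-0.05,0.08,0.06,0,0,0,0],[-0.05,0.08,0.06,0,0,0,0],[-0.05,0.08,0.06,0,0,0,0],[-0.03,0.07,0.06,0,0,0,0],[-0.03,0.07,0.06,0,0,0,0],[0,0,0,0,0,0,0],[0,0,0,0,0,0,0]]]'; python3 lidL.py
```

```text
time: 25.28
tool_pos: [609.2, 219.3, 167.9]
tcp_rot: [-179.6, 53.6, 130.7]
ft_force: [0.4, -0.5, -0.4]
finger_gap: -0.2
tip now s,l,z 15.9 42.7 184.0
tip s,l,z 15.9 42.7 184.0
-100 16 z [82. 84. 88.]
-85 4 z [81. 81. 83.]
-10 34 z [ 82.  89. 110.]
5 40 z [116. 144. 169.]
20 39 z [177. 191. 195.]
```

The lid's free edge is at s≈32, z≈195, which is its open stop. I'll back off, rise, and check.

```bash
python3 -m jog '[[[0.2,-0.3,-0.26,0,0,0,0],[0.2,-0.3,-0.26,0,0,0,0],[0.2,-0.3,-0.26,0,0,0,0],[-0.4,-0.2,-0.5,0,0,0,0],[-0.5,-0.2,-0.6,0,0,0,0],[-0.5,-0.2,-0.6,0,0,0,0],[-0.5,-0.2,-0.6,0,0,0,0],[-0.3,0,-0.6,0,0,0,0],[0,0,0,0,0,0,0],[0,0,0,0,0,0,0],[0,0,0,0,0,0,0]]]'; python3 lidL.py; python3 lid.py
python3 - <<'E'
from h import *
p,_=snapshot("side");q,_=snapshot("top")
cv2.imwrite("pics/f.png",cv2.resize(np.vstack([p[90:290,200:460],q[110:310,150:410]])[:,:,::-1],None,fx=1.5,fy=1.5))
E
```

```text
time: 26.7
tool_pos: [479.3, 240.7, 340.3]
tcp_rot: [-179.4, 53.6, 130.9]
ft_force: [1.4, 0.6, 0.0]
finger_gap: 0.3
tip now s,l,z -115.4 50.9 356.3
tip s,l,z -115.4 50.9 356.3
-100 16 z [81. 85. 87.]
-85 3 z [81. 82. 83.]
-10 35 z [ 82.  88. 109.]
5 40 z [118. 145. 168.]
20 39 z [176. 191. 197.]
75 31 449.0 570.0
85 239 449.0 569.0
95 102 449.0 561.0
```

View pics/f.png

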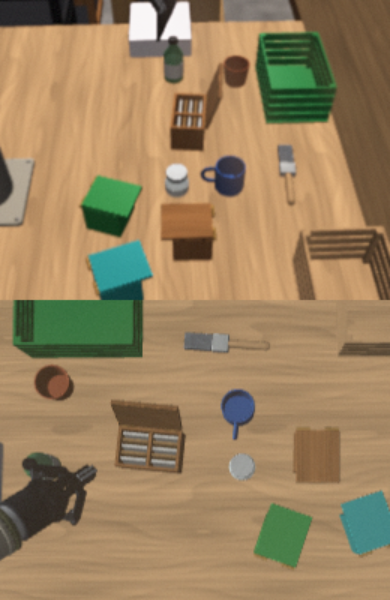

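The wide box lies open and the narrow box is shut, with the bystanders in place and the arm clear of everything. Handing in.

```bash
python3 -c "from bench import job;print(job.hand_in())"
```

```text
the job is handed in; nothing more can be done
None
```

Both lids are as asked, narrower box first and then the wider one, and I handed the job in at about 27 s of the 56 s allowed.

- **Narrower box:** I pushed the open lid over from behind until it fell shut. The last depth check shows it flat at about 95 mm, overhanging the front wall.
- **Wider box:** I pushed the lid up by its lip with shut fingers, coming from the front left, and on past upright. It lies back at its stop: free edge about 32 mm behind the hinge and 195 mm above the counter, unchanged after the arm backed off.
- **Everything else:** By eye in the final pictures, the boxes and bystanders stand where they were; I did not re-measure the bystanders. The arm was clear of everything.

What did not go as planned:
- **First push missed:** The fingertips are really about 27 mm behind the reported TCP. My first push on the narrower lid rode over its edge, with about 14 N upward at the end of that move, and the lid stayed open. I repeated it lower.
- **Lid fell late:** The narrower lid did not fall at about 13° past upright, so I pushed it a little further.
- **Straight-on tilt failed:** Coming straight at the wider box put two joints at their limits (J3 and J6), so I switched to the diagonal approach.

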